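# Thread the bangle jig and snap in its locating buttons

## Robot

A 6-joint arm with a two-finger parallel gripper is mounted at the origin on the work surface. World frame = base frame: x ahead of the robot, y to its left, z up, the work surface at z = 0. Lengths are in mm, angles in rad, forces in N, time in s.
With the tool pointing down it reaches from about 350 to 1000 mm from the base axis. Payload 7.1 kg.
Tool frame: the origin (TCP) lies midway between the tips of the shut fingers; the grasp point (between the pads) lies ctrl.grip_point_offset behind it (ctrl.grip_point_offset is the distance from the TCP to the grasp point, in mm); z points along the fingers, y is the line along which they close (so a half turn about z gives the same grasp; the last joint's range is limited). The gripper opens to 85 mm and grips with 20 to 120 N. Pads are 22 mm wide; open, the fingers measure 114 mm over their backs; the gripper's body (76 mm by 85 mm) begins 54 mm behind the grasp point. The pads swing forward as they close: fully open they stand 13 mm farther back than shut.
Start: joints at [1.252, 0.423, 1.63, -0, 1.089, -0.019], TCP at [184.549, 597.115, 231.319] pointing down, gripper open.
Joint ranges: [-3, 3], [-0.9, 2.11], [0.09, 2.58], [-1.31, 4.45], [0.11, 2.69], [-2.54, 2.54]. Speed limits (rad/s): [2.39, 2.39, 3.01, 3.14, 3.14, 3.14].

## Interface

Orientations are given as a rotation vector (axis times angle).
In Python, from plant import state, vision, order, ctrl gives the robot as it stands.
- The arm moves only by the tool step_arm, never from a script. Its argument "rows" is a list of rows, each a list of 7 numbers: the opening, from -1 (shut) to 1 (fully open), then the shift along the tool's x, y, z scaled (see below), then the turn, a rotation vector about the tool's x, y, z scaled (see below). A call has 1 to 12 rows; each row is the pose to reach, as a shift and turn from the pose commanded when the call began, along the tool's axes at that moment; what a row does not reach only later rows make up. The controller multiplies each number of a shift by 0.5 m and each number of a turn by 45 degrees. A row lasts 1/10 s, in which the tool goes at most 50 mm and 8.59 degrees, less where a joint would pass 70% of its speed; a pose out of reach is approached as far as the arm can. A call with a number of a shift or a turn outside -1 to 1 is refused whole. A call with a gripper value outside its range is refused whole. The fingers move at their own pace and stop on an object; "squeeze" is the grip in N (left out, the last holds). Time passes only in rows, so rows that repeat a pose let the fingers close. It gives the time, the measured TCP pose, the force, the opening and the grip force at its end, in the units of the state.
- state(): the state, without advancing time (a new reading comes with each control period).
- vision.read_camera(name): name is "scene" or "side" or "wrist"; returns a dict with "color" (420x560x3 uint8, blue, green, red), "K" (3x3 intrinsics, pixels), "pose" (4x4, takes a point from camera to world coordinates). Camera axes: x right, y down, z forward; pixel columns grow to the right and rows downward; lengths in mm; the calibration is good to about 2 mm. A picture is of the moment at which its call begins. There is no depth.
- order.job_done(): hands the job in; it is judged then, once.
The state is a dict: "time_s": time; "joint_positions": joint angles; "joint_vel": joint speeds; "joint_efforts": joint torques, N m; "tcp_pos": TCP position; "tcp_rot": TCP orientation; "force": force on the tool from outside, world axes, zero at the start; "ft_torque": the same for the moment, N m; "opening": finger opening in mm; "grasp_force": force on a finger pad.
Only numpy, scipy, OpenCV 4.12 (cv2) and the standard library are available. Lean on these libraries where they do the work, as an engineer would, in place of code of your own. Each camera call takes 0.05 s, during which the arm holds its last target. There are 200 camera calls.

## Task

Cut the thread in the middle of the bangle jig with the tap crank: half a turn forward (clockwise), a quarter turn back, over and over, stopping at each reversal, until the tap has gone in one full turn, and then wind it back out to where it started. Then set every red button from the mat, neck up, in a pocket of its own and press it fully home by pushing straight down with the held pusher, not with the fingers. Finally stand the pusher upright back in its dish; leave the bangle, tub and brass cone where they are.

Things in the scene. Friction and masses are not known exactly. Their poses are not given: they have to be found in the camera images.
- tap (a joint): turn of the tap by its crank (rad): about 0 to 0.3 at the start, grows as the tap is turned clockwise seen from above, 6.28 per turn; the tap goes down 2 mm per turn and meets its depth stop at 6.5 (other stop at -0.1). It stays where it is left; turning it takes about 2 to 3 N at the crank knob.
- boss (a point): axis of the tap, at the top of the round brass boss (40 mm across, 8 mm high) in the middle of the jig. The jig is a fixed aluminium plate 184 mm square and 36 mm thick; boss top is 44 mm above the bench. The steel tap stands in the boss and carries a flat dark crank arm (14 mm wide, its top 69 mm above the bench when wound out).
- crank (a point): middle of the orange upright crank knob: cylinder 20 mm across and 30 mm tall, 50 mm from the tap's axis, spinning freely on its own axis, so it can be held and led round in a circle about the tap without turning the gripper. Its middle is about 85 mm above the bench (2 mm less per turn), its foot 1 mm above the crank arm. At tap value 0 it lies on the jig's +x side (away from the robot), midway between pockets 1 and 2.
- pocket1 (a point): centre of the floor of the round pocket at the jig's +x +y (far left) corner, 64 mm along each side from the tap axis; z up, x and y along the jig's sides. Bore 30 mm, floor 6 mm above the bench, rim 36 mm. Three spring balls in its wall hold a button snapped in: a button let go in the pocket rests on them 20 mm above the floor, and snaps down to the floor at a straight push of about 6 to 12 N.
- pocket2 (a point): centre of the floor of the round pocket at the jig's +x -y (far right) corner, 64 mm along each side from the tap axis; z up, x and y along the jig's sides. Bore 30 mm, floor 6 mm above the bench, rim 36 mm. Three spring balls in its wall hold a button snapped in: a button let go in the pocket rests on them 20 mm above the floor, and snaps down to the floor at a straight push of about 6 to 12 N.
- pocket3 (a point): centre of the floor of the round pocket at the jig's -x -y (near right) corner, 64 mm along each side from the tap axis; z up, x and y along the jig's sides. Bore 30 mm, floor 6 mm above the bench, rim 36 mm. Three spring balls in its wall hold a button snapped in: a button let go in the pocket rests on them 20 mm above the floor, and snaps down to the floor at a straight push of about 6 to 12 N.
- pocket4 (a point): centre of the floor of the round pocket at the jig's -x +y (near left) corner, 64 mm along each side from the tap axis; z up, x and y along the jig's sides. Bore 30 mm, floor 6 mm above the bench, rim 36 mm. Three spring balls in its wall hold a button snapped in: a button let go in the pocket rests on them 20 mm above the floor, and snaps down to the floor at a straight push of about 6 to 12 N.
- button1_mid (a point): centre, half-way up, of a red plastic locating button (may be absent), 34 mm tall: the lower 18 mm is a slippery flange 28 mm across with edges bevelled by 3 mm, above it a neck 20 mm across to grasp; 25 g. z points to the neck end. At the start it stands on the blue mat, neck up. Fully home in a pocket its centre is 17 mm above the pocket floor and its neck stands 4 mm proud of the plate; merely laid in, its centre is 37 mm above the floor.
- button2_mid (a point): centre, half-way up, of a red plastic locating button (may be absent), 34 mm tall: the lower 18 mm is a slippery flange 28 mm across with edges bevelled by 3 mm, above it a neck 20 mm across to grasp; 25 g. z points to the neck end. At the start it stands on the blue mat, neck up. Fully home in a pocket its centre is 17 mm above the pocket floor and its neck stands 4 mm proud of the plate; merely laid in, its centre is 37 mm above the floor.
- button3_mid (a point): centre, half-way up, of a red plastic locating button (may be absent), 34 mm tall: the lower 18 mm is a slippery flange 28 mm across with edges bevelled by 3 mm, above it a neck 20 mm across to grasp; 25 g. z points to the neck end. At the start it stands on the blue mat, neck up. Fully home in a pocket its centre is 17 mm above the pocket floor and its neck stands 4 mm proud of the plate; merely laid in, its centre is 37 mm above the floor.
- button4_mid (a point): centre, half-way up, of a red plastic locating button (may be absent), 34 mm tall: the lower 18 mm is a slippery flange 28 mm across with edges bevelled by 3 mm, above it a neck 20 mm across to grasp; 25 g. z points to the neck end. At the start it stands on the blue mat, neck up. Fully home in a pocket its centre is 17 mm above the pocket floor and its neck stands 4 mm proud of the plate; merely laid in, its centre is 37 mm above the floor.
- pusher_mid (a point): centre of the pusher, 56 mm above its foot: brass foot 32 mm across and 14 mm high with flat underside, wooden round handle 22 mm across above it; 112 mm tall in all, 0.18 kg; z points up from foot to handle end. It stands upright in its dish at the start.
- dish_floor (a point): centre of the dark round dish, on its flat floor 4 mm above the bench; 68 mm across, with a rim, in look only, 4 mm higher (nothing catches on it). Lies on the other side of the jig from the mat.
- mat: thin flat blue mat, 170 by 150 mm, 1 mm, lying on the bench, origin under its centre; only a place mark. Any button that was knocked in its pocket may lean and jam there: right it or lift it out and lay it in again before pressing.
- bangle: bystander: brass bangle 68 mm across, 12 mm high, lying on the bench near the robot; origin under its centre.
- tub: bystander: small white tub with blue lid, 60 mm across, 45 mm tall; origin under its centre.
- mandrel: bystander: upright brass cone, 60 mm across at the foot, 160 mm tall; origin under its centre.
Mind the look-alikes: they are no part of the job. Leave any black or turquoise look-alike of the part that bears button3_mid alone.

How it is judged:
By the outcome, as a careful person would: the job done as asked, in the order asked, and still so for the second after the job is handed in, with the robot touching nothing.
Of button1, button2, button3, button4 only 2 to 4 are there at a start; the rules pass over those that are not, and their reading is None.
At some moment in a run one of button1, button2, button3, button4 may be knocked a few centimetres aside while the robot is not near it.
Once in a run the grip may slacken for a moment while it holds something.
It also fails if it takes over 210 s, if anything falls off the work surface, if the arm or the gripper's body presses on something with over 40 N, if the wrist force passes 120 N, or if a joint passes its speed limit or range.

## Working session

There is one attempt and no reset: what is moved stays moved. The work goes in short steps, Python scripts to look and compute and a tool call to move; the robot and the scene stay as the last step left them, time stands still between calls to the robot, and variables do not carry over. Pictures are saved under pics/ and viewed, at most 14 in all, crops included, and the job is handed in when it is done.

Besides the shell and the picture viewer there is one more tool, called after "Call:" in YAML: its name, and indented under it one key for each argument. step_arm: Moves the arm, as the interface text tells. Shifts and turns lie within -1 to 1; 1 stands for 0.5 m of shift or 45 degrees of turn. Its arguments: {"type":"object","properties":{"rows":{"type":"array"},"squeeze":{"type":"number"}},"required":["rows"]}

```bash
mkdir -p pics; ls; python3 - <<'E'
from plant import state, vision, order, ctrl
import cv2,numpy as np
print(state()); print(ctrl.grip_point_offset)
ims=[]
for n in ("scene","side","wrist"):
    d=vision.read_camera(n); cv2.imwrite(f"pics/{n}0.png",d["color"]); np.savez(f"{n}0.npz",**d); print(n,d["K"].tolist(),d["pose"].round(3).tolist())
E
```

```text
pics
{'time_s': 0.0, 'joint_positions': array([ 1.25203714e+00,  4.23840411e-01,  1.63070897e+00,  7.32525458e-06,
        1.08861033e+00, -1.89873256e-02]), 'joint_vel': array([ 0.00050526, -0.000463  ,  0.00043704,  0.00071111,  0.00284648,
       -0.00084176]), 'joint_efforts': array([-6.35050365e-04, -5.57375264e+01, -2.81736606e+01, -2.62506347e-05,
        7.49995321e-03, -1.99774712e-05]), 'tcp_pos': array([184.35417169, 596.60544731, 230.5385114 ]), 'tcp_rot': array([-4.69084264e-01, -3.10610101e+00,  2.42459371e-03]), 'force': array([ 6.52987983e-01, -4.64933600e-01,  2.33728807e-05]), 'ft_torque': array([ 0.03439717, -0.04391128,  0.00699234]), 'grasp_force': 0.0, 'opening': 85.49706922147789}
18.700000000000003
scene [[468.32693979435805, 0.0, 283.10648610714077], [0.0, 468.32693979435805, 210.96899048474685], [0.0, 0.0, 1.0]] [[0.722, 0.494, -0.484, 1092.189], [0.692, -0.515, 0.507, -539.467], [0.002, -0.701, -0.713, 883.895], [0.0, 0.0, 0.0, 1.0]]
side [[420.01674949246325, 0.0, 277.45820426776186], [0.0, 420.01674949246325, 210.7670249081021], [0.0, 0.0, 1.0]] [[-0.981, -0.101, 0.167, 368.266], [-0.195, 0.484, -0.853, 1019.693], [0.006, -0.869, -0.494, 633.031], [0.0, 0.0, 0.0, 1.0]]
wrist [[374.60698911394, 0.0, 288.3663985530038], [0.0, 374.60698911394, 215.3212087657119], [0.0, 0.0, 1.0]] [[0.295, 0.917, 0.268, 116.606], [0.955, -0.283, -0.085, 617.526], [-0.002, 0.281, -0.96, 373.808], [0.0, 0.0, 0.0, 1.0]]
```

View pics/scene0.png

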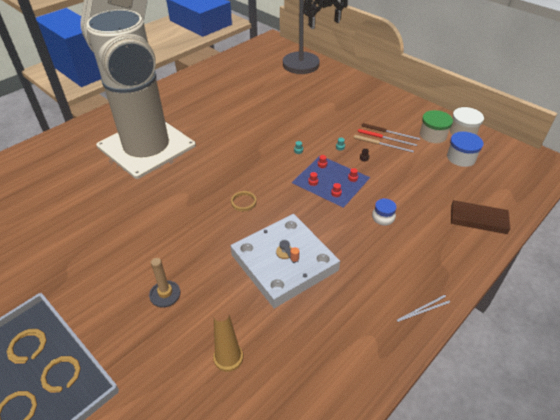

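View pics/side0.png

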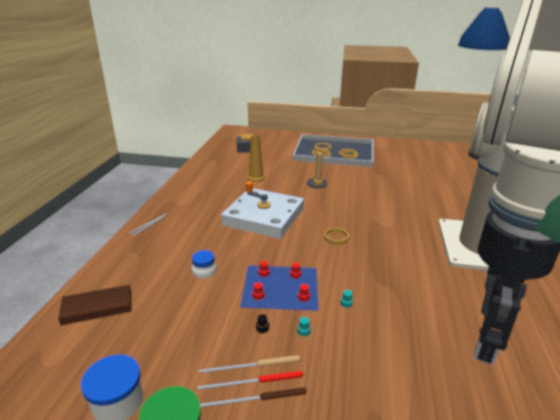

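The scene picture shows the mat at (331,181) with 4 red buttons, the jig at (285,257) with its knob at (295,254), and the pusher in its dish at (162,285). The side picture agrees: mat (281,287), jig (264,210), pusher (317,170).

```bash
cat > h.py <<'E'
import numpy as np, cv2
from scipy.spatial.transform import Rotation as R
def cam(n):
    from plant import vision
    return vision.read_camera(n)
def ray(d,uv):
    v=d["pose"][:3,:3]@np.linalg.inv(d["K"])@np.array([uv[0],uv[1],1.]); return d["pose"][:3,3],v/np.linalg.norm(v)
def onz(d,uv,z):
    o,v=ray(d,uv); return o+v*(z-o[2])/v[2]
def proj(d,P):
    P=np.atleast_2d(P); c=(P-d["pose"][:3,3])@d["pose"][:3,:3]; q=c@d["K"].T; return q[:,:2]/q[:,2:]
def tri(obs):
    A=0;b=0
    for d,uv in obs:
        o,v=ray(d,uv); M=np.eye(3)-np.outer(v,v); A=A+M; b=b+M@o
    return np.linalg.solve(A,b)
def blobs(d,h0,h1,s0,v0,amin=15):
    h=cv2.cvtColor(d["color"],cv2.COLOR_BGR2HSV); H,S,V=[h[...,i].astype(int) for i in range(3)]
    m=(((H>=h0)&(H<=h1)) if h0<=h1 else ((H>=h0)|(H<=h1)))&(S>=s0)&(V>=v0)
    n,l,st,c=cv2.connectedComponentsWithStats(m.astype(np.uint8))
    return [(c[i].round(1),st[i].tolist()) for i in range(1,n) if st[i,4]>=amin]
def move(T_pos,T_rot=None):
    """shift/turn numbers from the measured pose (tool axes)"""
    from plant import state
    s=state(); r=R.from_rotvec(s["tcp_rot"]); p=r.inv().apply(np.array(T_pos)-s["tcp_pos"])/500
    return p.round(4)
E
python3 - <<'E'
from h import *
ds={n:dict(np.load(n+"0.npz")) for n in("scene","side","wrist")}
for n,d in ds.items():
    print(n,"red",[(b[0].tolist(),b[1]) for b in blobs(d,174,3,200,110)]); print(n,"or",[(b[0].tolist(),b[1]) for b in blobs(d,5,11,215,170,8)])
for p in [(291,226),(323,258),(277,285),(246,247)]: print(onz(ds["scene"],p,36).round())
print("dish",onz(ds["scene"],(164,293),4).round(),onz(ds["side"],(317,183),4).round())
print("mat",onz(ds["scene"],(331,181),1).round())
E
```

```text
scene red []
scene or []
side red [([263.4, 268.5], [259, 262, 10, 14, 87]), ([295.2, 269.9], [291, 263, 9, 14, 89]), ([257.9, 291.0], [254, 284, 9, 15, 95]), ([303.7, 292.9], [299, 285, 10, 16, 101]), ([280.9, 376.0], [260, 371, 43, 11, 230])]
side or []
wrist red [([278.4, 392.3], [273, 389, 13, 7, 56])]
wrist or []
[567.  39.  36.]
[689.  17.  36.]
[ 665. -111.   36.]
[536. -84.  36.]
dish [ 481. -286.    4.] [ 485. -284.    4.]
mat [509. 267.   1.]
```

View pics/wrist0.png

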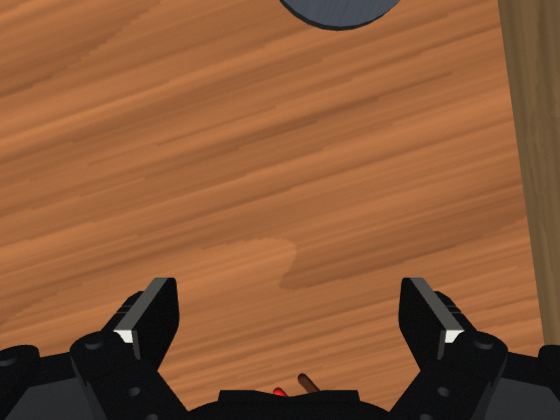

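```bash
python3 - <<'E'
from h import *
from plant import state
s=state(); r=R.from_rotvec(s["tcp_rot"]); t=R.from_rotvec([0,np.pi,0])
print(move([664,-35,260]),((r.inv()*t).as_rotvec()/np.radians(45)).round(4), np.degrees((r.inv()*t).as_rotvec()))
E
```

```text
[-1.2895 -0.9239 -0.0575] [-1.600e-03 -3.000e-04 -3.817e-01] [-7.04157977e-02 -1.12837864e-02 -1.71777928e+01]
```

Call:
step_arm:
  rows:
    - [0,-0.65,-0.46,-0.03,0,0,-0.3817]
    - [0,-0.65,-0.46,-0.03,0,0,-0.3817]
    - [0,-0.65,-0.46,-0.03,0,0,-0.3817]
    - [0,-0.65,-0.46,-0.03,0,0,-0.3817]
    - [0,-0.65,-0.46,-0.03,-0.0016,0,-0.3817]
    - [0,-0.65,-0.46,-0.03,-0.0016,0,-0.3817]
    - [0,-0.65,-0.46,-0.03,-0.0016,0,-0.3817]
    - [0,-0.65,-0.46,-0.03,-0.0016,0,-0.3817]

```text
time_s: 0.95
tcp_pos: [427.9, 279.6, 246.4]
tcp_rot: [-0.0, 3.141, 0.002]
force: [0.6, 1.3, 0.9]
opening: 42.9
grasp_force: 0.0
```

```bash
python3 - <<'E'
from h import *
from plant import state
s=state(); print(s["tcp_pos"],s["tcp_rot"],s["joint_positions"].round(2)); print(move([664,-35,260]))
E
```

```text
[427.93900577 279.57745323 246.43122889] [-2.07274688e-04  3.14133666e+00  2.07378481e-03] [ 0.55  0.24  1.87  0.    1.04 -1.02]
[-0.472  -0.6292 -0.0278]
```

Call:
step_arm:
  rows:
    - [0,-0.47,-0.63,-0.027,0,0,0]
    - [0,-0.47,-0.63,-0.027,0,0,0]
    - [0,-0.47,-0.63,-0.027,0,0,0]
    - [0,-0.47,-0.63,-0.027,0,0,0]
    - [0,-0.47,-0.63,-0.027,0,0,0]
    - [0,-0.47,-0.63,-0.027,0,0,0]
    - [0,-0.47,-0.63,-0.027,0,0,0]
    - [0,-0.47,-0.63,-0.027,0,0,0]
    - [0,-0.47,-0.63,-0.027,0,0,0]
    - [0,-0.47,-0.63,-0.027,0,0,0]

```text
time_s: 1.95
tcp_pos: [662.0, -34.6, 258.7]
tcp_rot: [-0.003, -3.14, -0.002]
force: [-0.1, -0.1, -0.5]
opening: 42.9
grasp_force: 0.0
```

```bash
python3 - <<'E'
from h import *
from plant import state
d=cam("wrist"); np.savez("wrist1.npz",**d); cv2.imwrite("pics/wrist1.png",d["color"])
s=state(); print(s["tcp_pos"],s["tcp_rot"])
for r in [(3,15),(174,3)]: print([(b[0].tolist(),b[1]) for b in blobs(d,*r,200,120)])
E
```

```text
[661.46957747 -33.53884564 258.76313029] [-1.00841868e-03 -3.14020421e+00 -2.62937556e-03]
[([271.0, 194.0], [260, 184, 21, 21, 129])]
[([557.1, 66.9], [554, 56, 6, 23, 98])]
```

View pics/wrist1.png

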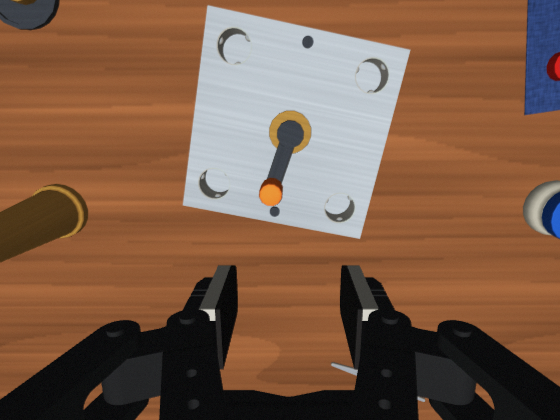

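The wrist view shows the jig corners at (208,5), (409,50), (361,239), (183,206), the boss at (290,132), the knob at (271,193), and the pocket rims at (338,208), (214,184), (234,46), (372,75).

```bash
python3 - <<'E'
from h import *
d=dict(np.load("wrist1.npz")); h=cv2.cvtColor(d["color"],cv2.COLOR_BGR2HSV)
m=((h[...,1]<45)&(h[...,2]>150)).astype(np.uint8); m[255:]=0
m=cv2.morphologyEx(m,cv2.MORPH_OPEN,np.ones((3,3)))
n,l,st,c=cv2.connectedComponentsWithStats(m); i=1+st[1:,4].argmax(); print(st[i])
cnt=cv2.convexHull(cv2.findContours((l==i).astype(np.uint8),0,1)[0][0])[:,0].astype(float)
P=np.array([onz(d,q,36)[:2] for q in cnt]).astype(np.float32); print(cv2.minAreaRect(P)); 
bw=[x for x in blobs(d,12,28,130,90,60) if 230<x[0][0]<350 and 90<x[0][1]<170]; print(bw)
for z in (44,): print("boss",onz(d,(290.5,132),z))
mm=cv2.inRange(h,(3,190,200),(15,255,255)); cc=max(cv2.findContours(mm,0,1)[0],key=cv2.contourArea); (x,y),r=cv2.minEnclosingCircle(cc); print("knob",(x,y),r,onz(d,(x,y),100))
# joint orange from scene/side with relaxed mask
for nme in("scene","side"):
    e=dict(np.load(nme+"0.npz")); print(nme,[(b[0].tolist(),b[1]) for b in blobs(e,3,14,200,120,8)][:12])
E
```

```text
[  183     6   227   232 34726]
((614.2916259765625, -33.41230010986328), (184.353271484375, 184.30825805664062), 78.63162994384766)
[(array([290.4, 127.4]), [270, 111, 41, 42, 678])]
boss [614.29077348 -32.69569893  44.        ]
knob (270.0833435058594, 194.7916717529297) 10.772754669189453 [661.37709194 -49.95729372 100.        ]
scene []
side [([248.8, 185.5], [246, 181, 6, 11, 45]), ([263.4, 262.2], [260, 261, 8, 4, 11]), ([294.8, 263.4], [292, 263, 7, 3, 8]), ([299.7, 372.6], [295, 371, 8, 6, 14])]
```

Call:
step_arm:
  rows:
    - [0,0,-0.033,0.24,0,0,0]
    - [0,0,-0.033,0.24,0,0,0]
    - [0,0,-0.033,0.24,0,0,0]
    - [0,0,-0.033,0.24,0,0,0]
    - [0,0,-0.033,0.24,0,0,0]
    - [0,0,-0.033,0.24,0,0,0]
  squeeze: 60

```text
time_s: 2.6
tcp_pos: [663.4, -49.2, 141.7]
tcp_rot: [-0.002, 3.138, 0.002]
force: [-0.2, -0.5, 1.1]
opening: 42.6
grasp_force: 0.0
```

```bash
python3 - <<'E'
from h import *
from plant import state
d=cam("wrist"); np.savez("wrist2.npz",**d)
h=cv2.cvtColor(d["color"],cv2.COLOR_BGR2HSV); mm=cv2.inRange(h,(3,190,200),(15,255,255)); cc=max(cv2.findContours(mm,0,1)[0],key=cv2.contourArea); (x,y),r=cv2.minEnclosingCircle(cc); print("knob",(x,y),r,onz(d,(x,y),100))
s=state(); print(s["tcp_pos"],s["tcp_rot"])
E
```

```text
knob (287.3939514160156, 242.0) 16.874958038330078 [661.23464203 -50.20286655 100.        ]
[663.48445711 -49.39085335 141.87705398] [-1.33794108e-03  3.13767744e+00  1.47463812e-03]
```

Call:
step_arm:
  rows:
    - [0,0.004,-0.001,0.08,0,0,0]
    - [0,0.004,-0.001,0.135,0,0,0]
    - [0,0.004,-0.001,0.135,0,0,0]
    - [-1,0.004,-0.001,0.135,0,0,0]
    - [-1,0.004,-0.001,0.135,0,0,0]
    - [-1,0.004,-0.001,0.135,0,0,0]
    - [-1,0.004,-0.001,0.135,0,0,0]
    - [-1,0.004,-0.001,0.135,0,0,0]
  squeeze: 60

```text
time_s: 3.45
tcp_pos: [661.9, -50.4, 73.9]
tcp_rot: [0.0, 3.137, 0.002]
force: [1.3, 0.0, 6.1]
opening: 18.4
grasp_force: 59.3
```

```bash
python3 - <<'E'
from h import *
from plant import state
s=state(); print(s["tcp_pos"],s["tcp_rot"],s["force"],s["opening"])
# rows for circle: angle a0 (world deg) clockwise
def circ(a0,da,n):
    out=[]
    for k in range(1,n+1):
        a=np.radians(a0); b=np.radians(a0-da*k/n)
        w=50*(np.array([np.cos(b),np.sin(b)])-[np.cos(a),np.sin(a)])
        out.append([-1,round(-w[0]/500,4),round(w[1]/500,4),0,0,0,0])
    return out
for nme,a0,da,n in [("A",-19.8,180,10),("B",-199.8,-90,5),("C",-109.8,180,10),("D",-289.8,-90,5),("E",-199.8,180,10),("F",-379.8,-180,10),("G",-199.8,-180,10)]: print(nme,circ(a0,da,n))
E
```

```text
[661.89776383 -50.38550912  73.87702562] [1.83575930e-04 3.13739345e+00 1.72135389e-03] [1.33204714e+00 1.70246606e-03 6.05690481e+00] 18.415688114830736
A [[-1, np.float64(0.0151), np.float64(-0.0274), 0, 0, 0, 0], [-1, np.float64(0.0379), np.float64(-0.0488), 0, 0, 0, 0], [-1, np.float64(0.0662), np.float64(-0.0622), 0, 0, 0, 0], [-1, np.float64(0.0972), np.float64(-0.0661), 0, 0, 0, 0], [-1, np.float64(0.128), np.float64(-0.0602), 0, 0, 0, 0], [-1, np.float64(0.1554), np.float64(-0.0451), 0, 0, 0, 0], [-1, np.float64(0.1768), np.float64(-0.0223), 0, 0, 0, 0], [-1, np.float64(0.1901), np.float64(0.006), 0, 0, 0, 0], [-1, np.float64(0.194), np.float64(0.037), 0, 0, 0, 0], [-1, np.float64(0.1882), np.float64(0.0677), 0, 0, 0, 0]]
B [[-1, np.float64(0.0059), np.float64(-0.0307), 0, 0, 0, 0], [-1, np.float64(0.0019), np.float64(-0.0618), 0, 0, 0, 0], [-1, np.float64(-0.0114), np.float64(-0.0901), 0, 0, 0, 0], [-1, np.float64(-0.0328), np.float64(-0.1129), 0, 0, 0, 0], [-1, np.float64(-0.0602), np.float64(-0.128), 0, 0, 0, 0]]
C [[-1, np.float64(0.0274), np.float64(0.0151), 0, 0, 0, 0],
[... 1890 characters left out ...]
4(0.1731), np.float64(0.0952), 0, 0, 0, 0], [-1, np.float64(0.1882), np.float64(0.0677), 0, 0, 0, 0]]
G [[-1, np.float64(0.0059), np.float64(-0.0307), 0, 0, 0, 0], [-1, np.float64(0.0019), np.float64(-0.0618), 0, 0, 0, 0], [-1, np.float64(-0.0114), np.float64(-0.0901), 0, 0, 0, 0], [-1, np.float64(-0.0328), np.float64(-0.1129), 0, 0, 0, 0], [-1, np.float64(-0.0602), np.float64(-0.128), 0, 0, 0, 0], [-1, np.float64(-0.0909), np.float64(-0.1338), 0, 0, 0, 0], [-1, np.float64(-0.122), np.float64(-0.1299), 0, 0, 0, 0], [-1, np.float64(-0.1503), np.float64(-0.1166), 0, 0, 0, 0], [-1, np.float64(-0.1731), np.float64(-0.0952), 0, 0, 0, 0], [-1, np.float64(-0.1882), np.float64(-0.0677), 0, 0, 0, 0]]
```

Call:
step_arm:
  rows:
    - [-1,0.0151,-0.0274,0,0,0,0]
    - [-1,0.0379,-0.0488,0,0,0,0]
    - [-1,0.0662,-0.0622,0.001,0,0,0]
    - [-1,0.0972,-0.0661,0.001,0,0,0]
    - [-1,0.128,-0.0602,0.001,0,0,0]
    - [-1,0.1554,-0.0451,0.001,0,0,0]
    - [-1,0.1768,-0.0223,0.0015,0,0,0]
    - [-1,0.1901,0.006,0.0015,0,0,0]
    - [-1,0.194,0.037,0.002,0,0,0]
    - [-1,0.1882,0.0677,0.002,0,0,0]
    - [-1,0.1882,0.0677,0.002,0,0,0]
    - [-1,0.1882,0.0677,0.002,0,0,0]

```text
time_s: 4.65
tcp_pos: [567.3, -16.0, 72.6]
tcp_rot: [-0.001, 3.138, 0.002]
force: [-1.4, 2.2, 10.7]
opening: 18.2
grasp_force: 59.9
```

Call:
step_arm:
  rows:
    - [-1,0,0,0,0,0,0]
    - [-1,0.0059,-0.0307,0,0,0,0]
    - [-1,0.0019,-0.0618,0,0,0,0]
    - [-1,-0.0114,-0.0901,-0.0005,0,0,0]
    - [-1,-0.0328,-0.1129,-0.0005,0,0,0]
    - [-1,-0.0602,-0.128,-0.001,0,0,0]
    - [-1,-0.0602,-0.128,-0.001,0,0,0]
    - [-1,-0.0602,-0.128,-0.001,0,0,0]
    - [-1,-0.0602,-0.128,-0.001,0,0,0]

```text
time_s: 5.55
tcp_pos: [598.4, -80.9, 73.2]
tcp_rot: [0.001, 3.137, 0.001]
force: [2.3, 1.2, 7.6]
opening: 18.2
grasp_force: 59.8
```

Call:
step_arm:
  rows:
    - [-1,0.0274,0.0151,0,0,0,0]
    - [-1,0.0488,0.0379,0,0,0,0]
    - [-1,0.0622,0.0662,0.001,0,0,0]
    - [-1,0.0661,0.0972,0.001,0,0,0]
    - [-1,0.0602,0.128,0.001,0,0,0]
    - [-1,0.0451,0.1554,0.001,0,0,0]
    - [-1,0.0223,0.1768,0.0015,0,0,0]
    - [-1,-0.006,0.1901,0.0015,0,0,0]
    - [-1,-0.037,0.194,0.002,0,0,0]
    - [-1,-0.0677,0.1882,0.002,0,0,0]
    - [-1,-0.0677,0.1882,0.002,0,0,0]
    - [-1,-0.0677,0.1882,0.002,0,0,0]

```text
time_s: 6.75
tcp_pos: [632.6, 13.6, 72.5]
tcp_rot: [-0.0, 3.136, 0.002]
force: [2.9, 2.2, 8.4]
opening: 18.1
grasp_force: 59.9
```

```bash
python3 - <<'E'
from h import *
from plant import state
d=cam("wrist"); cv2.imwrite("pics/w3.png",d["color"]); e=cam("side"); cv2.imwrite("pics/s3.png",e["color"][150:330,180:400])
s=state(); print(s["tcp_pos"],s["force"])
E
```

```text
[632.44007548  13.66371557  72.50745128] [2.03023    1.08024659 8.24238594]
```

View pics/w3.png

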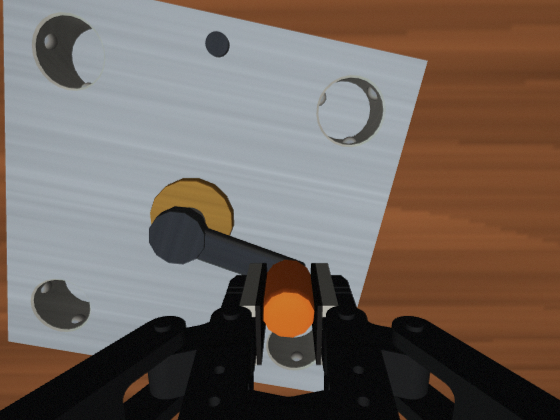

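The picture shows the knob at (290,300) held between the fingers, with the crank arm turned and the hub at (178,237), so the crank follows. Now back, forward, then all the way out.

Call:
step_arm:
  rows:
    - [-1,0.0307,0.0059,0,0,0,0]
    - [-1,0.0618,0.0019,0,0,0,0]
    - [-1,0.0901,-0.0114,-0.0005,0,0,0]
    - [-1,0.1129,-0.0328,-0.0005,0,0,0]
    - [-1,0.128,-0.0602,-0.001,0,0,0]
    - [-1,0.128,-0.0602,-0.001,0,0,0]
    - [-1,0.128,-0.0602,-0.001,0,0,0]
    - [-1,0.128,-0.0602,-0.001,0,0,0]

```text
time_s: 7.65
tcp_pos: [566.8, -17.2, 72.6]
tcp_rot: [-0.0, 3.139, 0.001]
force: [-1.5, -1.1, 12.8]
opening: 18.4
grasp_force: 60.0
```

Call:
step_arm:
  rows:
    - [-1,-0.0151,0.0274,0,0,0,0]
    - [-1,-0.0379,0.0488,0,0,0,0]
    - [-1,-0.0662,0.0622,0.001,0,0,0]
    - [-1,-0.0972,0.0661,0.001,0,0,0]
    - [-1,-0.128,0.0602,0.001,0,0,0]
    - [-1,-0.1554,0.0451,0.001,0,0,0]
    - [-1,-0.1768,0.0223,0.0015,0,0,0]
    - [-1,-0.1901,-0.006,0.0015,0,0,0]
    - [-1,-0.194,-0.037,0.002,0,0,0]
    - [-1,-0.1882,-0.0677,0.002,0,0,0]
    - [-1,-0.1882,-0.0677,0.002,0,0,0]
    - [-1,-0.1882,-0.0677,0.002,0,0,0]

```text
time_s: 8.85
tcp_pos: [661.4, -51.7, 71.8]
tcp_rot: [0.001, 3.138, -0.0]
force: [0.1, -2.4, 8.1]
opening: 17.8
grasp_force: 59.8
```

```bash
python3 - <<'E'
from h import *
from plant import state
s=state(); p=s["tcp_pos"]; v=p[:2]-[614.3,-33]; print(p,s["force"],s["opening"],np.degrees(np.arctan2(v[1],v[0])),np.hypot(*v))
E
```

```text
[661.4361581  -51.73787629  71.76448313] [ 0.12190237 -2.35633996  8.10420739] 17.79401503290024 -21.679136561066386 50.72401214696614
```

Call:
step_arm:
  rows:
    - [-1,0,0,0,0,0,0]
    - [-1,-0.0059,0.0307,0,0,0,0]
    - [-1,-0.0019,0.0618,0,0,0,0]
    - [-1,0.0114,0.0901,-0.001,0,0,0]
    - [-1,0.0328,0.1129,-0.001,0,0,0]
    - [-1,0.0602,0.128,-0.001,0,0,0]
    - [-1,0.0909,0.1338,-0.001,0,0,0]
    - [-1,0.122,0.1299,-0.0015,0,0,0]
    - [-1,0.1503,0.1166,-0.0015,0,0,0]
    - [-1,0.1731,0.0952,-0.002,0,0,0]
    - [-1,0.1882,0.0677,-0.002,0,0,0]

```text
time_s: 9.95
tcp_pos: [567.0, -16.2, 72.6]
tcp_rot: [-0.001, 3.137, 0.002]
force: [4.7, 3.0, 6.6]
opening: 18.0
grasp_force: 59.8
```

Call:
step_arm:
  rows:
    - [-1,0.0059,-0.0307,0,0,0,0]
    - [-1,0.0019,-0.0618,0,0,0,0]
    - [-1,-0.0114,-0.0901,-0.001,0,0,0]
    - [-1,-0.0328,-0.1129,-0.001,0,0,0]
    - [-1,-0.0602,-0.128,-0.001,0,0,0]
    - [-1,-0.0909,-0.1338,-0.001,0,0,0]
    - [-1,-0.122,-0.1299,-0.0015,0,0,0]
    - [-1,-0.1503,-0.1166,-0.0015,0,0,0]
    - [-1,-0.1731,-0.0952,-0.002,0,0,0]
    - [-1,-0.1882,-0.0677,-0.002,0,0,0]
    - [-1,-0.1882,-0.0677,-0.002,0,0,0]
    - [-1,-0.1882,-0.0677,-0.002,0,0,0]

```text
time_s: 11.15
tcp_pos: [662.0, -50.1, 73.8]
tcp_rot: [-0.001, 3.137, 0.002]
force: [2.7, 1.1, 7.9]
opening: 18.2
grasp_force: 60.1
```

Call:
step_arm:
  rows:
    - [-1,0,0,0,0,0,0]
    - [0,0,0,0,0,0,0]
    - [0,0,0,0,0,0,0]
    - [0,0,0,0,0,0,0]
    - [0,0,0,0,0,0,0]
    - [0,0,0,-0.1,0,0,0]
    - [0,0,0,-0.2,0,0,0]
    - [0,0,0,-0.3,0,0,0]
    - [0,0,0,-0.37,0,0,0]
    - [0,0,0,-0.37,0,0,0]
    - [0,0,0,-0.37,0,0,0]

```text
time_s: 12.25
tcp_pos: [660.1, -50.7, 257.6]
tcp_rot: [0.0, 3.14, 0.002]
force: [0.4, -0.7, -0.1]
opening: 42.5
grasp_force: 0.0
```

```bash
python3 - <<'E'
from h import *
from plant import state
d=cam("wrist"); np.savez("wrist4.npz",**d); cv2.imwrite("pics/w4.png",d["color"])
h=cv2.cvtColor(d["color"],cv2.COLOR_BGR2HSV); mm=cv2.inRange(h,(3,190,200),(15,255,255)); cc=max(cv2.findContours(mm,0,1)[0],key=cv2.contourArea); (x,y),r=cv2.minEnclosingCircle(cc); k=onz(d,(x,y),100);v=k[:2]-[614.3,-33]; print("knob",k,np.degrees(np.arctan2(v[1],v[0])))
s=state(); print(s["tcp_pos"],s["tcp_rot"])
E
```

```text
knob [660.36664499 -50.39559152 100.        ] -20.687435972279175
[659.3246147  -50.58556786 256.03905208] [-2.73343752e-05 -3.14030524e+00 -2.15629443e-03]
```

Call:
step_arm:
  rows:
    - [0,0.2,0.635,0,0,0,0]
    - [0,0.2,0.635,0,0,0,0]
    - [0,0.2,0.635,0,0,0,0]
    - [0,0.2,0.635,0,0,0,0]
    - [0,0.2,0.635,0,0,0,0]
    - [0,0.2,0.635,0,0,0,0]
    - [0,0.2,0.635,0,0,0,0]
    - [0,0.2,0.635,0,0,0,0]
    - [0,0.2,0.635,0,0,0,0]
    - [0,0.2,0.635,0,0,0,0]
    - [0,0.2,0.635,0,0,0,0]

```text
time_s: 13.4
tcp_pos: [560.3, 265.5, 256.6]
tcp_rot: [-0.003, -3.141, -0.001]
force: [-0.2, -0.2, -0.5]
opening: 42.8
grasp_force: 0.0
```

```bash
cat >> h.py <<'E'
def necks(d,z):
    """neck top circles (brighter red top discs)"""
    h=cv2.cvtColor(d["color"],cv2.COLOR_BGR2HSV); out=[]
    m=cv2.inRange(h,(0,180,90),(6,255,255))|cv2.inRange(h,(172,180,90),(180,255,255))
    for c in cv2.findContours(m,0,1)[0]:
        if cv2.contourArea(c)>120:
            x,y,w,hh=cv2.boundingRect(c); out.append((x,y,w,hh))
    return m,out
E
python3 - <<'E'
from h import *
from plant import state
d=cam("wrist"); np.savez("wrist5.npz",**d); cv2.imwrite("pics/w5.png",d["color"])
s=state(); print(s["tcp_pos"],s["tcp_rot"]); print(necks(d,35)[1])
E
```

```text
[560.38218183 265.58344947 256.84645249] [-2.71020955e-03 -3.14105452e+00 -1.21086672e-03]
[(246, 157, 27, 27), (325, 151, 27, 28), (234, 80, 29, 29), (311, 45, 30, 31), (535, 29, 25, 84)]
```

View pics/w5.png

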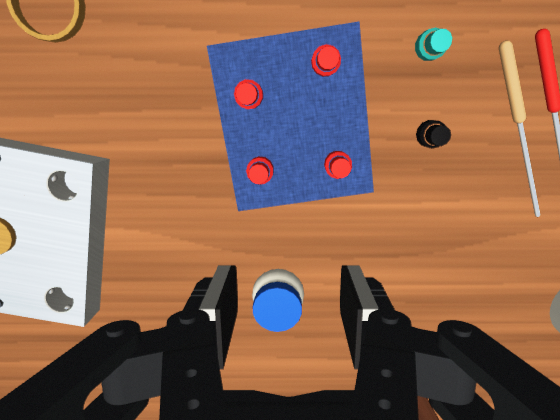

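The view shows four red buttons on the mat at (259,170), (338,165), (248,94), (326,60). The black and turquoise look-alikes lie off the mat at (433,134) and (435,43).

```bash
cat >> h.py <<'E'
def tops(d,z=12):
    h=cv2.cvtColor(d["color"],cv2.COLOR_BGR2HSV); out=[]
    for c in cv2.findContours(necks(d,0)[0],0,1)[0]:
        if cv2.contourArea(c)>120:
            (x,y),r=cv2.minEnclosingCircle(c); p=onz(d,(x,y),z); rr=np.linalg.norm(onz(d,(x+r,y),z)-p); out.append([*p[:2].round(1),rr.round(1)])
    return out
E
python3 - <<'E'
from h import *
from plant import state
d=dict(np.load("wrist5.npz")); print(tops(d)); print(d["pose"][:3,3])
E
```

```text
[[np.float64(553.4), np.float64(235.1), np.float64(14.2)], [np.float64(547.8), np.float64(316.3), np.float64(14.5)], [np.float64(477.9), np.float64(225.7), np.float64(14.4)], [np.float64(446.7), np.float64(300.7), np.float64(15.0)], [np.float64(456.7), np.float64(514.5), np.float64(40.6)]]
[489.36758552 265.13560018 399.88317381]
```

Call:
step_arm:
  rows:
    - [0,0.014,-0.061,0.1,0,0,0]
    - [0,0.014,-0.061,0.2,0,0,0]
    - [0,0.014,-0.061,0.3,0,0,0]
    - [0,0.014,-0.061,0.37,0,0,0]
    - [0,0.014,-0.061,0.37,0,0,0]
    - [0,0.014,-0.061,0.37,0,0,0]

```text
time_s: 14.05
tcp_pos: [553.4, 236.0, 72.5]
tcp_rot: [-0.002, -3.141, -0.001]
force: [0.6, -0.1, 0.7]
opening: 42.5
grasp_force: 0.0
```

```bash
python3 - <<'E'
from h import *
from plant import state
d=cam("wrist"); cv2.imwrite("pics/w6.png",d["color"]); print(tops(d,12)); s=state(); print(s["tcp_pos"],s["tcp_rot"])
E
```

```text
[[np.float64(555.5), np.float64(235.3), np.float64(16.2)], [np.float64(549.9), np.float64(319.2), np.float64(18.6)], [np.float64(478.2), np.float64(225.7), np.float64(14.4)], [np.float64(446.9), np.float64(303.8), np.float64(19.4)]]
[554.56933559 236.65521222  74.04145827] [1.16834101e-03 3.13933670e+00 3.23515609e-03]
```

Call:
step_arm:
  rows:
    - [0,0.001,-0.002,0.08,0,0,0]
    - [0,0.001,-0.002,0.104,0,0,0]
    - [0,0.001,-0.002,0.104,0,0,0]
    - [-1,0.001,-0.002,0.104,0,0,0]
    - [-1,0.001,-0.002,0.104,0,0,0]
    - [-1,0.001,-0.002,0.104,0,0,0]
    - [-1,0.001,-0.002,0.104,0,0,0]
  squeeze: 50

```text
time_s: 14.8
tcp_pos: [554.0, 236.3, 22.4]
tcp_rot: [-0.0, 3.138, 0.004]
force: [-0.2, -0.2, 7.2]
opening: 17.5
grasp_force: 48.7
```

```bash
python3 - <<'E'
from plant import state
for i in range(1): s=state(); print(s["tcp_pos"],s["force"],s["opening"])
E
```

```text
[553.98655214 236.29788805  22.40022055] [-0.17198091 -0.16532541  7.24645337] 17.51545130754378
```

Call:
step_arm:
  rows:
    - [-1,0,0,-0.09,0,0,0]
    - [-1,0,0,-0.18,0,0,0]
    - [-1,-0.05,-0.08,-0.22,0,0,0]
    - [-1,-0.1,-0.16,-0.22,0,0,0]
    - [-1,-0.2714,-0.4384,-0.22,0,0,0]
    - [-1,-0.2714,-0.4384,-0.22,0,0,0]
    - [-1,-0.2714,-0.4384,-0.22,0,0,0]
    - [-1,-0.2714,-0.4384,-0.22,0,0,0]
    - [-1,-0.2714,-0.4384,-0.22,0,0,0]
    - [-1,-0.2714,-0.4384,-0.22,0,0,0]
    - [-1,-0.2714,-0.4384,-0.16,0,0,0]
    - [-1,-0.2714,-0.4384,-0.16,0,0,0]

```text
time_s: 16.0
tcp_pos: [684.8, 18.4, 97.0]
tcp_rot: [0.003, -3.135, -0.002]
force: [-1.9, 0.2, -0.8]
opening: 17.6
grasp_force: 48.9
```

```bash
python3 - <<'E'
from h import *
from plant import state
d=cam("wrist"); cv2.imwrite("pics/w7.png",d["color"]); s=state(); print(s["tcp_pos"],s["tcp_rot"],s["opening"],s["force"])
E
```

```text
[685.79186915  18.24463947  98.54746849] [ 3.25241580e-03 -3.13690771e+00 -2.19413899e-03] 17.17426160243082 [-0.71006278  1.13274205 -0.21652879]
```

View pics/w7.png

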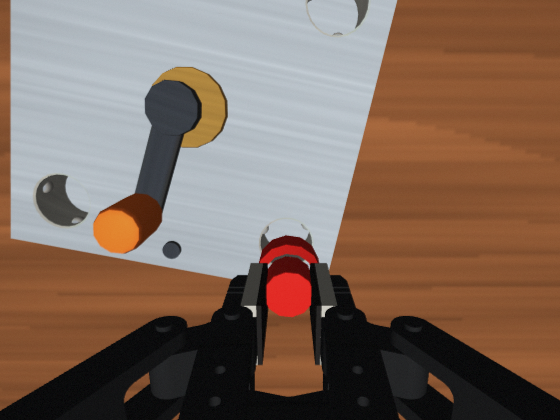

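The button hangs upright in the fingers at (289,290), just over pocket 1, whose rim shows at (286,235).

Call:
step_arm:
  rows:
    - [-1,0,0,0.04,0,0,0]
    - [-1,0,0,0.04,0,0,0]
    - [-1,0,0,0.04,0,0,0]

```text
time_s: 16.35
tcp_pos: [688.1, 17.2, 80.8]
tcp_rot: [0.002, -3.141, -0.002]
force: [0.4, 0.2, 0.5]
opening: 17.1
grasp_force: 48.9
```

```bash
python3 - <<'E'
from h import *
from plant import state
s=state(); print(s["tcp_pos"],s["tcp_rot"],s["opening"],s["force"])
E
```

```text
[688.07292928  17.22226503  80.7822606 ] [ 1.57003020e-03 -3.14138886e+00 -2.01310159e-03] 17.089449017144158 [0.40001735 0.18047753 0.45843267]
```

Call:
step_arm:
  rows:
    - [-1,-0.0025,0,0.03,0,0,0]
    - [-1,-0.0025,0,0.05,0,0,0]
    - [-1,-0.0025,0,0.06,0,0,0]
    - [-1,-0.0025,0,0.066,0,0,0]
    - [-1,-0.0025,0,0.066,0,0,0]
    - [-1,-0.0025,0,0.066,0,0,0]

```text
time_s: 16.95
tcp_pos: [689.9, 16.4, 47.4]
tcp_rot: [0.0, 3.141, 0.002]
force: [-0.1, 1.3, 4.0]
opening: 17.3
grasp_force: 49.1
```

Call:
step_arm:
  rows:
    - [0,0,0,0,0,0,0]
    - [0,0,0,0,0,0,0]
    - [0,0,0,0,0,0,0]
    - [0,0,0,-0.06,0,0,0]
    - [0,0,0,-0.16,0,0,0]
    - [0,0,0,-0.24,0,0,0]
    - [0,0,0,-0.24,0,0,0]

```text
time_s: 17.65
tcp_pos: [693.4, 16.3, 174.0]
tcp_rot: [-0.0, 3.13, 0.002]
force: [1.1, 0.5, -0.5]
opening: 42.5
grasp_force: 0.0
```

```bash
python3 - <<'E'
from h import *
from plant import state
d=cam("wrist"); cv2.imwrite("pics/w8.png",d["color"][150:,100:500]); s=state(); print(s["tcp_pos"],s["tcp_rot"]); print(tops(d,48))
e=cam("scene"); f=cam("side"); np.savez("scene8.npz",**e); print([ (b[0].tolist(),b[1]) for b in blobs(f,174,3,200,110)])
E
```

```text
[691.62255869  16.22274985 170.78881111] [7.58652304e-05 3.13486746e+00 1.84705798e-03]
[[np.float64(687.0), np.float64(16.0), np.float64(13.9)]]
[([233.8, 208.3], [231, 204, 6, 8, 27]), ([295.3, 270.0], [291, 263, 9, 14, 90]), ([257.9, 291.2], [253, 284, 10, 15, 97]), ([303.9, 292.5], [299, 285, 10, 16, 99]), ([280.7, 376.1], [260, 371, 43, 11, 230])]
```

View pics/w8.png

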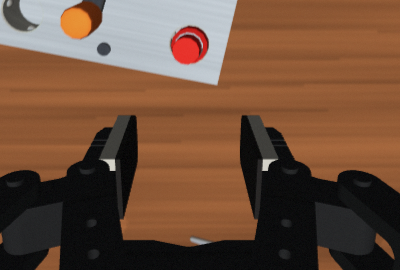

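The crop shows the button standing upright in pocket 1 at (187,44). On to the next one.

Call:
step_arm:
  rows:
    - [0,0.285,0.6,0,0,0,0]
    - [0,0.285,0.6,0,0,0,0]
    - [0,0.285,0.6,0,0,0,0]
    - [0,0.285,0.6,0,0,0,0]
    - [0,0.285,0.6,0,0,0,0]
    - [0,0.285,0.6,0,0,0,0]
    - [0,0.285,0.6,0,0,0,0]
    - [0,0.285,0.6,0.1,0,0,0]
    - [0,0.285,0.6,0.19,0,0,0]
    - [0,0.285,0.6,0.19,0,0,0]
    - [0,0.285,0.6,0.19,0,0,0]

```text
time_s: 18.9
tcp_pos: [545.9, 315.7, 70.9]
tcp_rot: [-0.0, -3.138, 0.001]
force: [0.6, -0.2, 0.4]
opening: 42.7
grasp_force: 0.0
```

```bash
python3 - <<'E'
from h import *
from plant import state
d=cam("wrist"); s=state(); print(s["tcp_pos"],s["tcp_rot"]); print(tops(d,12)); np.savez("w9.npz",**d)
E
```

```text
[547.41242289 316.32054851  72.78887766] [-7.17807866e-04 -3.14145899e+00 -1.69452609e-03]
[[np.float64(549.9), np.float64(316.9), np.float64(16.1)], [np.float64(478.0), np.float64(223.2), np.float64(19.2)], [np.float64(447.0), np.float64(301.5), np.float64(15.5)]]
```

Call:
step_arm:
  rows:
    - [0,0,0,0.08,0,0,0]
    - [0,0,0,0.104,0,0,0]
    - [0,0,0,0.104,0,0,0]
    - [-1,0,0,0.104,0,0,0]
    - [-1,0,0,0.104,0,0,0]
    - [-1,0,0,0.104,0,0,0]
    - [-1,0,0,0.104,0,0,0]

```text
time_s: 19.65
tcp_pos: [548.4, 317.1, 22.5]
tcp_rot: [-0.0, 3.139, 0.004]
force: [-1.2, -0.2, 7.2]
opening: 17.2
grasp_force: 48.9
```

Call:
step_arm:
  rows:
    - [-1,0,0,-0.09,0,0,0]
    - [-1,0,0,-0.18,0,0,0]
    - [-1,0,0,-0.26,0,0,0]
    - [-1,-0.2324,-0.8506,-0.26,0,0,0]
    - [-1,-0.2324,-0.8506,-0.26,0,0,0]
    - [-1,-0.2324,-0.8506,-0.26,0,0,0]
    - [-1,-0.2324,-0.8506,-0.26,0,0,0]
    - [-1,-0.2324,-0.8506,-0.26,0,0,0]
    - [-1,-0.2324,-0.8506,-0.26,0,0,0]
    - [-1,-0.2324,-0.8506,-0.26,0,0,0]
    - [-1,-0.2324,-0.8506,-0.26,0,0,0]
    - [-1,-0.2324,-0.8506,-0.26,0,0,0]

```text
time_s: 20.85
tcp_pos: [663.9, -111.8, 151.0]
tcp_rot: [0.002, 3.14, 0.001]
force: [0.4, 0.6, -0.8]
opening: 17.2
grasp_force: 48.9
```

Call:
step_arm:
  rows:
    - [-1,0,0,0.08,0,0,0]
    - [-1,0,0,0.15,0,0,0]
    - [-1,0,0,0.15,0,0,0]
    - [-1,0,0,0.15,0,0,0]
    - [-1,0,0,0.15,0,0,0]

```text
time_s: 21.35
tcp_pos: [664.8, -108.8, 77.3]
tcp_rot: [-0.001, 3.138, 0.001]
force: [-0.6, -0.5, 0.1]
opening: 17.5
grasp_force: 48.9
```

```bash
python3 - <<'E'
from h import *
from plant import state
d=cam("wrist"); np.savez("w10.npz",**d); cv2.imwrite("pics/w10.png",d["color"]); s=state(); print(s["tcp_pos"],s["tcp_rot"],s["force"],s["opening"])
E
```

```text
[ 664.89675574 -108.76791568   77.46091473] [-1.05978722e-03  3.13764897e+00  8.54648953e-04] [-0.32261565  0.79256603  0.57539787] 17.60931361333217
```

Within a millimetre of pocket 2; lower and release.

Call:
step_arm:
  rows:
    - [-1,0,0,0.03,0,0,0]
    - [-1,0,0,0.045,0,0,0]
    - [-1,0,0,0.055,0,0,0]
    - [-1,0,0,0.0605,0,0,0]
    - [-1,0,0,0.0605,0,0,0]
    - [-1,0,0,0.0605,0,0,0]

```text
time_s: 22.0
tcp_pos: [663.6, -108.7, 44.6]
tcp_rot: [0.0, 3.141, 0.002]
force: [1.8, 1.0, -0.1]
opening: 17.6
grasp_force: 48.9
```

Call:
step_arm:
  rows:
    - [0,0,0,-0.002,0,0,0]
    - [0,0,0,-0.002,0,0,0]
    - [0,0,0,-0.002,0,0,0]
    - [0,0,0,-0.06,0,0,0]
    - [0,0,0,-0.16,0,0,0]
    - [0,0,0,-0.25,0,0,0]
    - [0,0,0,-0.25,0,0,0]

```text
time_s: 22.7
tcp_pos: [667.1, -109.7, 177.0]
tcp_rot: [0.0, 3.13, -0.001]
force: [0.7, -0.2, 0.2]
opening: 42.6
grasp_force: 0.0
```

```bash
python3 - <<'E'
from h import *
from plant import state
d=cam("wrist"); cv2.imwrite("pics/w11.png",d["color"]); s=state(); print(s["tcp_pos"],s["tcp_rot"]); print(tops(d,48))
f=cam("side"); print([ (b[0].tolist(),b[1]) for b in blobs(f,174,3,200,110)])
E
```

```text
[ 665.32436422 -109.3443252   173.73017438] [1.30347536e-04 3.13467727e+00 2.61972325e-04]
[[np.float64(688.2), np.float64(13.5), np.float64(15.4)], [np.float64(661.4), np.float64(-109.2), np.float64(13.3)]]
[([233.8, 208.3], [231, 204, 6, 8, 27]), ([295.4, 269.8], [291, 263, 9, 14, 88]), ([303.9, 292.6], [299, 285, 10, 16, 101]), ([280.5, 376.1], [260, 371, 43, 11, 231])]
```

View pics/w11.png

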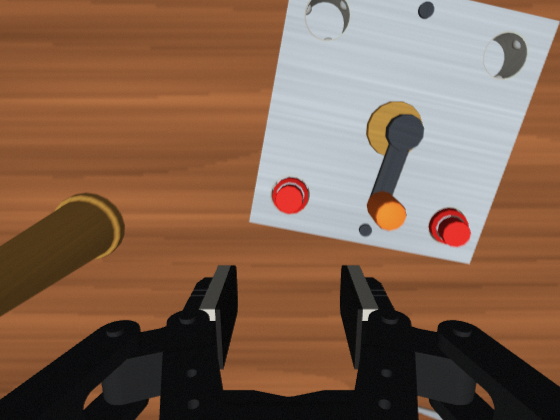

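Buttons stand upright in pocket 2 (290,196) and pocket 1 (452,228). Next is the button at (478,226).

Call:
step_arm:
  rows:
    - [0,0.3736,0.67,0,0,0,0]
    - [0,0.3736,0.67,0,0,0,0]
    - [0,0.3736,0.67,0,0,0,0]
    - [0,0.3736,0.67,0,0,0,0]
    - [0,0.3736,0.67,0,0,0,0]
    - [0,0.3736,0.67,0,0,0,0]
    - [0,0.3736,0.67,0,0,0,0]
    - [0,0.3736,0.67,0,0,0,0]
    - [0,0.3736,0.67,0.1,0,0,0]
    - [0,0.3736,0.67,0.198,0,0,0]
    - [0,0.3736,0.67,0.198,0,0,0]
    - [0,0.3736,0.67,0.198,0,0,0]

```text
time_s: 24.0
tcp_pos: [475.0, 225.4, 69.8]
tcp_rot: [-0.0, -3.137, 0.001]
force: [0.8, 0.3, 1.3]
opening: 43.1
grasp_force: 0.0
```

```bash
python3 - <<'E'
from h import *
from plant import state
d=cam("wrist"); s=state(); print(s["tcp_pos"],s["tcp_rot"]); print(tops(d,12)); np.savez("w12.npz",**d)
E
```

```text
[476.65089668 225.99998895  71.63306803] [-6.01398728e-04 -3.14129370e+00 -1.64929412e-03]
[[np.float64(480.2), np.float64(225.8), np.float64(16.3)], [np.float64(449.2), np.float64(303.6), np.float64(17.9)]]
```

Call:
step_arm:
  rows:
    - [0,-0.001,0,0.08,0,0,0]
    - [0,-0.001,0,0.102,0,0,0]
    - [0,-0.001,0,0.102,0,0,0]
    - [-1,-0.001,0,0.102,0,0,0]
    - [-1,-0.001,0,0.102,0,0,0]
    - [-1,-0.001,0,0.102,0,0,0]
    - [-1,-0.001,0,0.102,0,0,0]

```text
time_s: 24.75
tcp_pos: [478.2, 226.6, 22.0]
tcp_rot: [0.0, 3.139, 0.004]
force: [-1.1, -0.6, 6.4]
opening: 17.8
grasp_force: 48.7
```

Call:
step_arm:
  rows:
    - [-1,0,0,-0.09,0,0,0]
    - [-1,0,0,-0.18,0,0,0]
    - [-1,0,0,-0.24,0,0,0]
    - [-1,-0.1214,-0.6194,-0.24,0,0,0]
    - [-1,-0.1214,-0.6194,-0.24,0,0,0]
    - [-1,-0.1214,-0.6194,-0.24,0,0,0]
    - [-1,-0.1214,-0.6194,-0.24,0,0,0]
    - [-1,-0.1214,-0.6194,-0.24,0,0,0]
    - [-1,-0.1214,-0.6194,-0.24,0,0,0]
    - [-1,-0.1214,-0.6194,-0.24,0,0,0]
    - [-1,-0.1214,-0.6194,-0.24,0,0,0]
    - [-1,-0.1214,-0.6194,-0.2,0,0,0]

```text
time_s: 25.95
tcp_pos: [539.5, -83.7, 122.2]
tcp_rot: [0.002, 3.136, 0.001]
force: [-0.0, -1.0, 0.3]
opening: 17.4
grasp_force: 49.0
```

Call:
step_arm:
  rows:
    - [-1,0,0,0.06,0,0,0]
    - [-1,0,0,0.09,0,0,0]
    - [-1,0,0,0.09,0,0,0]
    - [-1,0,0,0.09,0,0,0]
    - [-1,0,0,0.09,0,0,0]

```text
time_s: 26.45
tcp_pos: [538.5, -83.3, 75.8]
tcp_rot: [-0.001, 3.14, 0.002]
force: [0.3, 0.4, -0.4]
opening: 17.3
grasp_force: 49.0
```

Call:
step_arm:
  rows:
    - [-1,0,0,0.03,0,0,0]
    - [-1,0,0,0.045,0,0,0]
    - [-1,0,0,0.053,0,0,0]
    - [-1,0,0,0.057,0,0,0]
    - [-1,0,0,0.057,0,0,0]
    - [-1,0,0,0.057,0,0,0]

```text
time_s: 27.05
tcp_pos: [538.1, -83.6, 46.4]
tcp_rot: [0.0, 3.141, 0.002]
force: [2.0, 0.0, 1.9]
opening: 17.3
grasp_force: 49.1
```

Call:
step_arm:
  rows:
    - [0,0,0,0,0,0,0]
    - [0,0,0,0,0,0,0]
    - [0,0,0,0,0,0,0]
    - [0,0,0,-0.06,0,0,0]
    - [0,0,0,-0.16,0,0,0]
    - [0,0,0,-0.25,0,0,0]
    - [0,0,0,-0.25,0,0,0]

```text
time_s: 27.75
tcp_pos: [541.1, -84.4, 176.9]
tcp_rot: [-0.0, 3.131, -0.001]
force: [0.7, -0.4, 0.0]
opening: 42.9
grasp_force: 0.0
```

```bash
python3 - <<'E'
from h import *
from plant import state
d=cam("wrist"); cv2.imwrite("pics/w13.png",d["color"]); s=state(); print(s["tcp_pos"],s["tcp_rot"]); print(tops(d,48))
f=cam("side"); print([ (b[0].tolist(),b[1]) for b in blobs(f,174,3,200,110)])
E
```

```text
[539.44202643 -84.09190674 174.19198074] [3.86570403e-05 3.13538317e+00 1.18835993e-04]
[[np.float64(661.4), np.float64(-109.2), np.float64(15.7)], [np.float64(536.9), np.float64(-83.8), np.float64(14.6)]]
[([291.7, 196.6], [290, 193, 5, 8, 30]), ([233.9, 208.5], [231, 205, 6, 7, 26]), ([303.8, 292.6], [299, 285, 10, 16, 104]), ([280.7, 376.1], [260, 371, 43, 11, 230])]
```

Call:
step_arm:
  rows:
    - [0,0.1846,0.769,0,0,0,0]
    - [0,0.1846,0.769,0,0,0,0]
    - [0,0.1846,0.769,0,0,0,0]
    - [0,0.1846,0.769,0,0,0,0]
    - [0,0.1846,0.769,0,0,0,0]
    - [0,0.1846,0.769,0,0,0,0]
    - [0,0.1846,0.769,0,0,0,0]
    - [0,0.1846,0.769,0,0,0,0]
    - [0,0.1846,0.769,0.1,0,0,0]
    - [0,0.1846,0.769,0.199,0,0,0]
    - [0,0.1846,0.769,0.199,0,0,0]
    - [0,0.1846,0.769,0.199,0,0,0]

```text
time_s: 29.05
tcp_pos: [443.9, 299.9, 70.7]
tcp_rot: [-0.0, -3.137, 0.003]
force: [-0.6, -0.0, -0.0]
opening: 43.0
grasp_force: 0.0
```

```bash
python3 - <<'E'
from h import *
from plant import state
d=cam("wrist"); s=state(); print(s["tcp_pos"],s["tcp_rot"]); print(tops(d,12)); np.savez("w14.npz",**d)
E
```

```text
[445.51506287 300.72075563  72.61057822] [-6.89785073e-04 -3.14122073e+00 -1.34089282e-03]
[[np.float64(449.6), np.float64(301.6), np.float64(16.3)]]
```

Call:
step_arm:
  rows:
    - [0,-0.001,0,0.08,0,0,0]
    - [0,-0.001,0,0.103,0,0,0]
    - [0,-0.001,0,0.103,0,0,0]
    - [-1,-0.001,0,0.103,0,0,0]
    - [-1,-0.001,0,0.103,0,0,0]
    - [-1,-0.001,0,0.103,0,0,0]
    - [-1,-0.001,0,0.103,0,0,0]

```text
time_s: 29.8
tcp_pos: [447.0, 301.6, 22.7]
tcp_rot: [-0.0, 3.139, 0.004]
force: [0.4, -0.3, 4.5]
opening: 17.4
grasp_force: 48.7
```

Call:
step_arm:
  rows:
    - [-1,0,0,-0.09,0,0,0]
    - [-1,0,0,-0.18,0,0,0]
    - [-1,0,0,-0.24,0,0,0]
    - [-1,-0.2344,-0.518,-0.24,0,0,0]
    - [-1,-0.2344,-0.518,-0.24,0,0,0]
    - [-1,-0.2344,-0.518,-0.24,0,0,0]
    - [-1,-0.2344,-0.518,-0.24,0,0,0]
    - [-1,-0.2344,-0.518,-0.24,0,0,0]
    - [-1,-0.2344,-0.518,-0.24,0,0,0]
    - [-1,-0.2344,-0.518,-0.24,0,0,0]
    - [-1,-0.2344,-0.518,-0.2,0,0,0]
    - [-1,-0.2344,-0.518,-0.13,0,0,0]

```text
time_s: 31.0
tcp_pos: [565.5, 42.2, 88.1]
tcp_rot: [0.001, 3.134, 0.003]
force: [0.4, -0.1, -0.9]
opening: 17.5
grasp_force: 49.0
```

Call:
step_arm:
  rows:
    - [-1,0,0,0.02,0,0,0]
    - [-1,0,0,0.02,0,0,0]
    - [-1,0,0,0.02,0,0,0]
    - [-1,0,0,0.02,0,0,0]

```text
time_s: 31.4
tcp_pos: [564.1, 42.3, 76.8]
tcp_rot: [-0.001, 3.139, 0.002]
force: [-0.2, 0.6, -0.4]
opening: 17.6
grasp_force: 49.0
```

Call:
step_arm:
  rows:
    - [-1,0,0,0.03,0,0,0]
    - [-1,0,0,0.045,0,0,0]
    - [-1,0,0,0.053,0,0,0]
    - [-1,0,0,0.058,0,0,0]
    - [-1,0,0,0.058,0,0,0]
    - [-1,0,0,0.058,0,0,0]

```text
time_s: 32.0
tcp_pos: [563.4, 41.9, 46.5]
tcp_rot: [0.0, 3.141, 0.002]
force: [2.0, -0.8, 2.3]
opening: 17.2
grasp_force: 49.3
```

Call:
step_arm:
  rows:
    - [0,0,0,0,0,0,0]
    - [0,0,0,0,0,0,0]
    - [0,0,0,0,0,0,0]
    - [0,0,0,-0.06,0,0,0]
    - [0,0,0,-0.16,0,0,0]
    - [0,0,0,-0.25,0,0,0]
    - [0,0,0,-0.3,0,0,0]
    - [0,0,0,-0.36,0,0,0]
    - [0,0,0,-0.36,0,0,0]

```text
time_s: 32.9
tcp_pos: [565.2, 41.9, 230.6]
tcp_rot: [-0.0, 3.134, 0.003]
force: [0.4, 0.4, -0.2]
opening: 43.0
grasp_force: 0.0
```

```bash
python3 - <<'E'
from h import *
from plant import state
d=cam("wrist"); cv2.imwrite("pics/w15.png",d["color"]); s=state(); print(s["tcp_pos"],s["tcp_rot"]); print(tops(d,48))
f=cam("side"); e=cam("scene"); np.savez("side15.npz",**f); np.savez("scene15.npz",**e); print([ (b[0].tolist(),b[1]) for b in blobs(f,174,3,200,110)])
h=cv2.cvtColor(e["color"],cv2.COLOR_BGR2HSV); print(h[278,160],h[290,166],h[260,157])
cv2.imwrite("pics/ps15.png",np.hstack([cv2.resize(e["color"][230:320,120:210],None,fx=4,fy=4),cv2.resize(f["color"][130:220,272:362],None,fx=4,fy=4)]))
E
```

```text
[564.08746269  41.79467161 228.38197454] [3.78541691e-05 3.13723771e+00 2.31707064e-03]
[[np.float64(687.4), np.float64(15.6), np.float64(15.4)], [np.float64(662.4), np.float64(-108.7), np.float64(16.3)], [np.float64(561.4), np.float64(41.5), np.float64(13.5)], [np.float64(538.3), np.float64(-81.9), np.float64(15.0)]]
[([291.7, 196.5], [290, 193, 4, 8, 27]), ([233.9, 208.5], [231, 205, 6, 7, 26]), ([275.0, 217.7], [273, 214, 5, 8, 26]), ([280.5, 376.1], [260, 372, 43, 10, 232])]
[ 15 110 137] [ 17 118 132] [ 17  93 184]
```

View pics/ps15.png

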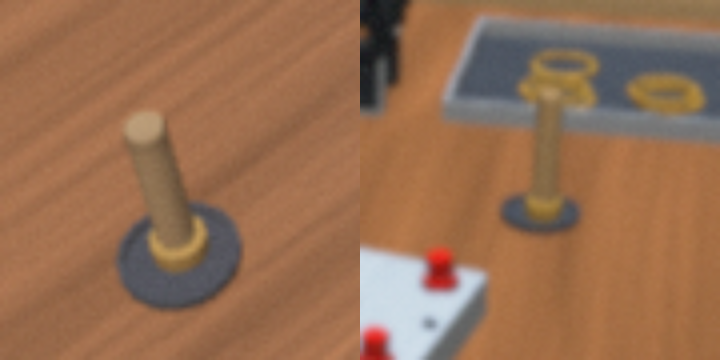

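The scene crop shows the pusher upright, top at (146,128), in its dish centred at (180,254). The side crop agrees, with its top at (550,92). Next, a closer look from above.

Call:
step_arm:
  rows:
    - [0.2,0.062,-0.654,-0.06,0,0,0]
    - [0.2,0.062,-0.654,-0.06,0,0,0]
    - [0.2,0.062,-0.654,-0.06,0,0,0]
    - [0.2,0.062,-0.654,-0.06,0,0,0]
    - [0.2,0.062,-0.654,-0.06,0,0,0]
    - [0.2,0.062,-0.654,-0.06,0,0,0]
    - [0.2,0.062,-0.654,-0.06,0,0,0]
    - [0.2,0.062,-0.654,-0.06,0,0,0]
    - [0.2,0.062,-0.654,-0.06,0,0,0]
    - [0.2,0.062,-0.654,-0.06,0,0,0]
    - [0.2,0.062,-0.654,-0.06,0,0,0]
  squeeze: 100

```text
time_s: 34.15
tcp_pos: [532.0, -283.8, 255.2]
tcp_rot: [0.003, -3.141, -0.003]
force: [1.0, 0.4, -0.6]
opening: 51.3
grasp_force: 0.0
```

```bash
python3 - <<'E'
from h import *
from plant import state
d=cam("wrist"); cv2.imwrite("pics/w16.png",d["color"]); np.savez("w16.npz",**d); s=state(); print(s["tcp_pos"],s["tcp_rot"])
e=dict(np.load("scene15.npz"));f=dict(np.load("side15.npz")); print(tri([(e,(156.5,262)),(f,(319.5,153))]), onz(e,(165,293.5),6),onz(f,(316.8,182.5),6))
print(proj(d,[[481,-286,116],[481,-286,4]]))
E
```

```text
[ 532.12519869 -283.96027716  255.48288885] [ 2.67030188e-03 -3.14103749e+00 -2.75094370e-03]
[ 482.6971571  -282.62552283  114.38287652] [ 485.25759295 -286.00227929    6.        ] [ 485.67509333 -283.72191868    6.        ]
[[285.91074402 134.15357831]
 [286.42255992 126.29602211]]
```

View pics/w16.png

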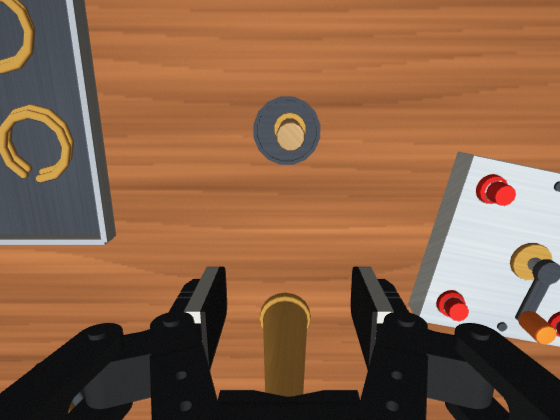

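The view shows the pusher top at (290,135), the dish centred at (287,130), and the cone's foot at (285,310).

```bash
python3 - <<'E'
from h import *
d=dict(np.load("w16.npz")); h=cv2.cvtColor(d["color"],cv2.COLOR_BGR2HSV)
roi=h[85:175,245:330]; m=((roi[...,0]>90)&(roi[...,2]<120)).astype(np.uint8); c=max(cv2.findContours(m,0,1)[0],key=cv2.contourArea); (x,y),r=cv2.minEnclosingCircle(c); p=(x+245,y+85); print("dish",p,r,onz(d,p,8))
m=((roi[...,0]<30)&(roi[...,2]>175)&(roi[...,1]<150)).astype(np.uint8); q=np.hypot(*np.mgrid[-50:40,-45:40]); m[q>20]=0
c=max(cv2.findContours(m,0,1)[0],key=cv2.contourArea); (x,y),r=cv2.minEnclosingCircle(c); p=(x+245,y+85); print("top",p,r,cv2.contourArea(c),onz(d,p,116))
print("top by eye",onz(d,(290.5,134.5),116),"cone foot",onz(d,(286,318),3),onz(d,(286,318-22),3))
E
```

```text
dish (286.1666679382324, 130.16666793823242) 34.079254150390625 [ 484.63801041 -286.24689762    8.        ]
top (290.16101837158203, 136.1779670715332) 13.4804048538208 520.0 [ 482.46322528 -282.85558198  116.        ]
top by eye [ 481.24612544 -282.60852059  116.        ] cone foot [ 704.26589123 -286.49773541    3.        ] [ 675.03851829 -286.48990744    3.        ]
```

Call:
step_arm:
  rows:
    - [0.2,0.0996,0.0024,0.05,0,0,0]
    - [0.2,0.0996,0.0024,0.1,0,0,0]
    - [0.2,0.0996,0.0024,0.2,0,0,0]
    - [0.2,0.0996,0.0024,0.2,0,0,0]
    - [0.2,0.0996,0.0024,0.2,0,0,0]

```text
time_s: 34.7
tcp_pos: [482.3, -283.3, 156.0]
tcp_rot: [0.002, -3.14, -0.004]
force: [0.8, 0.5, 0.4]
opening: 51.3
grasp_force: 0.0
```

```bash
python3 - <<'E'
from h import *
from plant import state
s=state(); print(s["tcp_pos"],s["tcp_rot"])
E
```

```text
[ 482.29291072 -283.28499277  155.98287863] [ 1.56922257e-03 -3.14012920e+00 -3.58497619e-03]
```

Call:
step_arm:
  rows:
    - [0.2,0,0.001,0.08,0,0,0]
    - [0.2,0,0.001,0.15,0,0,0]
    - [0.2,0,0.001,0.191,0,0,0]
    - [0.2,0,0.001,0.191,0,0,0]
    - [0.2,0,0.001,0.191,0,0,0]
    - [-1,0,0.001,0.191,0,0,0]
    - [-1,0,0.001,0.191,0,0,0]
    - [-1,0,0.001,0.191,0,0,0]
    - [-1,0,0.001,0.191,0,0,0]
    - [-1,0,0.001,0.191,0,0,0]
  squeeze: 100

```text
time_s: 35.7
tcp_pos: [483.6, -284.0, 62.5]
tcp_rot: [0.0, 3.138, -0.0]
force: [-0.8, 1.6, 8.6]
opening: 20.1
grasp_force: 97.1
```

Call:
step_arm:
  rows:
    - [-1,0,0,-0.05,0,0,0]
    - [-1,0,0,-0.13,0,0,0]
    - [-1,0,0,-0.2,0,0,0]
    - [-1,-0.112,0.401,-0.2,0,0,0]
    - [-1,-0.112,0.401,-0.2,0,0,0]
    - [-1,-0.112,0.401,-0.2,0,0,0]
    - [-1,-0.112,0.401,-0.2,0,0,0]
    - [-1,-0.112,0.401,-0.2,0,0,0]
    - [-1,-0.112,0.401,-0.16,0,0,0]
    - [-1,-0.112,0.401,-0.14,0,0,0]
    - [-1,-0.112,0.401,-0.14,0,0,0]
    - [-1,-0.112,0.401,-0.14,0,0,0]

```text
time_s: 36.9
tcp_pos: [538.1, -83.6, 130.8]
tcp_rot: [-0.002, -3.141, -0.002]
force: [0.3, 0.6, -0.4]
opening: 19.9
grasp_force: 97.8
```

```bash
python3 - <<'E'
from h import *
from plant import state
d=cam("wrist"); s=state(); print(s["tcp_pos"],s["tcp_rot"],s["opening"],s["grasp_force"],s["force"])
f=cam("side"); e=cam("scene")
cv2.imwrite("pics/w17.png",np.hstack([cv2.resize(d["color"],(400,300)),cv2.resize(f["color"][140:260,200:360],(400,300))]))
E
```

```text
[538.38751624 -83.70472941 131.11468407] [1.72968620e-03 3.14098752e+00 1.73932404e-03] 19.8842028073665 97.79919505119324 [ 0.02762502 -0.55315506 -1.8666691 ]
```

View pics/w17.png

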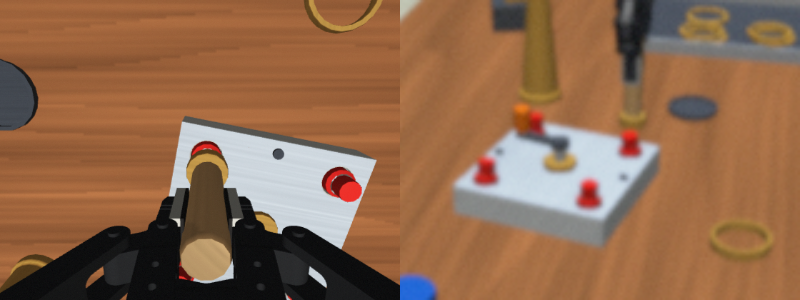

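The pusher is held upright over pocket 3 (foot at (208,165)), and all four buttons stand in their pockets.

Call:
step_arm:
  rows:
    - [-1,-0.001,0.001,0.015,0,0,0]
    - [-1,-0.001,0.001,0.025,0,0,0]
    - [-1,-0.001,0.001,0.035,0,0,0]
    - [-1,-0.001,0.001,0.045,0,0,0]
    - [-1,-0.001,0.001,0.055,0,0,0]
    - [-1,-0.001,0.001,0.062,0,0,0]
    - [-1,-0.001,0.001,0.066,0,0,0]
    - [-1,-0.001,0.001,0.066,0,0,0]
    - [-1,-0.001,0.001,0.066,0,0,0]

```text
time_s: 37.95
tcp_pos: [539.2, -82.4, 98.4]
tcp_rot: [0.0, 3.141, 0.002]
force: [-2.4, 0.5, 9.2]
opening: 19.8
grasp_force: 99.7
```

Call:
step_arm:
  rows:
    - [-1,0,0,0.003,0,0,0]
    - [-1,0,0,0.003,0,0,0]
    - [-1,0,0,0.003,0,0,0]

```text
time_s: 38.25
tcp_pos: [539.8, -82.5, 98.3]
tcp_rot: [-0.0, 3.139, 0.001]
force: [-5.1, 0.4, 22.8]
opening: 19.8
grasp_force: 100.9
```

Call:
step_arm:
  rows:
    - [-1,0,0,-0.04,0,0,0]
    - [-1,0,0,-0.08,0,0,0]
    - [-1,-0.0506,0.251,-0.08,0,0,0]
    - [-1,-0.0506,0.251,-0.08,0,0,0]
    - [-1,-0.0506,0.251,-0.08,0,0,0]
    - [-1,-0.0506,0.251,-0.08,0,0,0]
    - [-1,-0.0506,0.251,-0.07,0,0,0]
    - [-1,-0.0506,0.251,-0.07,0,0,0]

```text
time_s: 39.05
tcp_pos: [563.1, 42.2, 130.2]
tcp_rot: [-0.001, -3.14, -0.001]
force: [-0.4, 0.4, -2.1]
opening: 20.0
grasp_force: 98.1
```

```bash
python3 - <<'E'
from h import *
from plant import state
d=cam("wrist"); s=state(); print(s["tcp_pos"],s["opening"],s["force"]); print(tops(d,48))
f=cam("side"); print([ (b[0].tolist(),b[1]) for b in blobs(f,174,3,200,110,12)]); cv2.imwrite("pics/w18.png",np.hstack([cv2.resize(d["color"],(400,300)),cv2.resize(f["color"][140:260,200:360],(400,300))]))
E
```

```text
[563.2581975   42.03013744 130.51839496] 19.828928309028186 [ 0.010724   -1.04235939 -2.41881062]
[[np.float64(670.5), np.float64(-119.0), np.float64(9.3)], [np.float64(655.1), np.float64(-104.3), np.float64(12.3)], [np.float64(557.6), np.float64(41.3), np.float64(12.4)], [np.float64(536.4), np.float64(-75.2), np.float64(12.8)]]
[([253.9, 187.9], [253, 186, 3, 5, 14]), ([233.9, 208.3], [231, 204, 6, 8, 27]), ([275.2, 217.3], [273, 213, 6, 9, 32]), ([280.6, 376.1], [260, 371, 43, 11, 231])]
```

Call:
step_arm:
  rows:
    - [-1,-0.001,0,0.015,0,0,0]
    - [-1,-0.001,0,0.025,0,0,0]
    - [-1,-0.001,0,0.035,0,0,0]
    - [-1,-0.001,0,0.045,0,0,0]
    - [-1,-0.001,0,0.055,0,0,0]
    - [-1,-0.001,0,0.062,0,0,0]
    - [-1,-0.001,0,0.068,0,0,0]
    - [-1,-0.001,0,0.068,0,0,0]
    - [-1,-0.001,0,0.068,0,0,0]

```text
time_s: 40.05
tcp_pos: [565.2, 43.1, 98.4]
tcp_rot: [-0.0, 3.14, 0.002]
force: [-1.8, 0.0, 10.6]
opening: 20.2
grasp_force: 99.9
```

Call:
step_arm:
  rows:
    - [-1,0,0,0.003,0,0,0]
    - [-1,0,0,0.003,0,0,0]
    - [-1,0,0,0.003,0,0,0]

```text
time_s: 40.35
tcp_pos: [565.8, 43.2, 98.3]
tcp_rot: [-0.0, 3.139, 0.002]
force: [-5.1, -1.5, 22.5]
opening: 19.9
grasp_force: 101.2
```

Call:
step_arm:
  rows:
    - [-1,0,0,-0.04,0,0,0]
    - [-1,0,0,-0.08,0,0,0]
    - [-1,-0.251,-0.0506,-0.08,0,0,0]
    - [-1,-0.251,-0.0506,-0.08,0,0,0]
    - [-1,-0.251,-0.0506,-0.08,0,0,0]
    - [-1,-0.251,-0.0506,-0.08,0,0,0]
    - [-1,-0.251,-0.0506,-0.07,0,0,0]
    - [-1,-0.251,-0.0506,-0.07,0,0,0]
    - [-1,-0.251,-0.0506,-0.07,0,0,0]

```text
time_s: 41.25
tcp_pos: [688.4, 18.1, 130.1]
tcp_rot: [0.001, -3.14, -0.002]
force: [0.9, 0.1, -0.8]
opening: 19.8
grasp_force: 98.5
```

```bash
python3 - <<'E'
from h import *
from plant import state
f=cam("side"); s=state(); print(s["tcp_pos"],s["opening"],s["force"]); print([ (b[0].tolist(),b[1]) for b in blobs(f,174,3,200,110,12)])
E
```

```text
[688.91835576  18.04531326 130.56093469] 19.71716531283062 [-0.9144715  -0.74797132 -1.019051  ]
[([253.9, 188.2], [253, 186, 3, 6, 15]), ([233.8, 208.3], [231, 204, 6, 8, 26]), ([280.6, 376.0], [260, 371, 43, 11, 231])]
```

Call:
step_arm:
  rows:
    - [-1,0,-0.001,0.015,0,0,0]
    - [-1,0,-0.001,0.025,0,0,0]
    - [-1,0,-0.001,0.035,0,0,0]
    - [-1,0,-0.001,0.045,0,0,0]
    - [-1,0,-0.001,0.055,0,0,0]
    - [-1,0,-0.001,0.062,0,0,0]
    - [-1,0,-0.001,0.068,0,0,0]
    - [-1,0,-0.001,0.071,0,0,0]
    - [-1,0,-0.001,0.071,0,0,0]
    - [-1,0,-0.001,0.071,0,0,0]

```text
time_s: 42.3
tcp_pos: [691.1, 17.1, 98.3]
tcp_rot: [-0.0, 3.139, 0.001]
force: [-4.4, -0.2, 20.4]
opening: 19.6
grasp_force: 100.9
```

Call:
step_arm:
  rows:
    - [-1,0,0,-0.08,0,0,0]
    - [-1,0,0,-0.18,0,0,0]
    - [-1,0,0,-0.18,0,0,0]
    - [-1,0.0506,-0.251,-0.18,0,0,0]
    - [-1,0.0506,-0.251,-0.18,0,0,0]
    - [-1,0.0506,-0.251,-0.18,0,0,0]
    - [-1,0.0506,-0.251,-0.18,0,0,0]
    - [-1,0.0506,-0.251,-0.12,0,0,0]
    - [-1,0.0506,-0.251,-0.07,0,0,0]
    - [-1,0.0506,-0.251,-0.07,0,0,0]
    - [-1,0.0506,-0.251,-0.07,0,0,0]

```text
time_s: 43.4
tcp_pos: [664.4, -107.6, 129.5]
tcp_rot: [0.001, -3.14, -0.003]
force: [-0.1, 0.5, -1.1]
opening: 19.8
grasp_force: 98.3
```

```bash
python3 - <<'E'
from h import *
from plant import state
f=cam("side"); s=state(); print(s["tcp_pos"],s["opening"],s["force"]); print([ (b[0].tolist(),b[1]) for b in blobs(f,174,3,200,110,8)])
E
```

```text
[ 665.28744768 -107.86421992  130.64076732] 20.107077214634295 [0.43185875 0.1744098  0.17944016]
[([254.1, 187.8], [253, 186, 4, 5, 15]), ([280.7, 376.0], [260, 371, 43, 11, 234])]
```

Call:
step_arm:
  rows:
    - [-1,0.001,-0.001,0.015,0,0,0]
    - [-1,0.001,-0.001,0.025,0,0,0]
    - [-1,0.001,-0.001,0.035,0,0,0]
    - [-1,0.001,-0.001,0.045,0,0,0]
    - [-1,0.001,-0.001,0.055,0,0,0]
    - [-1,0.001,-0.001,0.062,0,0,0]
    - [-1,0.001,-0.001,0.068,0,0,0]
    - [-1,0.001,-0.001,0.071,0,0,0]
    - [-1,0.001,-0.001,0.071,0,0,0]
    - [-1,0.001,-0.001,0.071,0,0,0]

```text
time_s: 44.45
tcp_pos: [665.5, -109.0, 98.3]
tcp_rot: [0.0, 3.139, 0.001]
force: [-6.7, 0.4, 24.5]
opening: 19.9
grasp_force: 101.5
```

Call:
step_arm:
  rows:
    - [-1,0,0,-0.08,0,0,0]
    - [-1,0,0,-0.16,0,0,0]
    - [-1,0,0,-0.16,0,0,0]
    - [-1,0.3586,-0.3546,-0.16,0,0,0]
    - [-1,0.3586,-0.3546,-0.16,0,0,0]
    - [-1,0.3586,-0.3546,-0.16,0,0,0]
    - [-1,0.3586,-0.3546,-0.16,0,0,0]
    - [-1,0.3586,-0.3546,-0.16,0,0,0]
    - [-1,0.3586,-0.3546,-0.16,0,0,0]
    - [-1,0.3586,-0.3546,-0.08,0,0,0]
    - [-1,0.3586,-0.3546,0.02,0,0,0]
    - [-1,0.3586,-0.3546,0.02,0,0,0]

```text
time_s: 45.65
tcp_pos: [480.2, -282.9, 77.6]
tcp_rot: [-0.0, -3.13, -0.014]
force: [-0.2, 1.6, -2.0]
opening: 20.1
grasp_force: 98.5
```

Call:
step_arm:
  rows:
    - [-1,0,0,0,0,0,0]
    - [-1,0,0,0,0,0,0]
    - [-1,0,0,0,0,0,0]

```text
time_s: 45.95
tcp_pos: [486.7, -286.7, 86.9]
tcp_rot: [-0.001, 3.138, -0.002]
force: [0.8, 0.4, -1.0]
opening: 20.2
grasp_force: 98.5
```

```bash
python3 - <<'E'
from h import *
from plant import state
f=cam("scene"); s=state(); print(s["tcp_pos"],s["tcp_rot"],s["opening"],s["force"])
g=cam("side"); d=cam("wrist"); cv2.imwrite("pics/p19.png",np.hstack([cv2.resize(f["color"][220:330,110:350],(480,220)),cv2.resize(g["color"][130:260,220:360],(240,220))]))
E
```

```text
[ 486.46646527 -286.64101644   86.7966299 ] [-5.45039666e-04  3.13779489e+00 -1.53393898e-03] 19.836548934103103 [ 0.40090871 -0.20471877 -1.36397514]
```

View pics/p19.png

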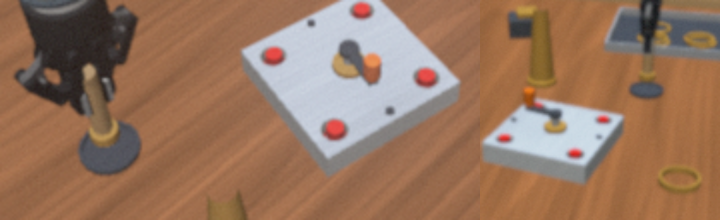

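All four buttons sit flush in the plate at (362,10), (273,55), (426,77), (335,129), and the pusher hangs over the dish at (105,140). Lower it now.

Call:
step_arm:
  rows:
    - [-1,0.002,0,0.02,0,0,0]
    - [-1,0.002,0,0.035,0,0,0]
    - [-1,0.002,0,0.043,0,0,0]
    - [-1,0.002,0,0.048,0,0,0]
    - [-1,0.002,0,0.048,0,0,0]
    - [-1,0.002,0,0.048,0,0,0]

```text
time_s: 46.7
tcp_pos: [483.9, -285.7, 62.4]
tcp_rot: [-0.0, -3.141, -0.003]
force: [-6.8, 5.0, 27.1]
opening: 20.1
grasp_force: 102.4
```

Call:
step_arm:
  rows:
    - [-1,0,0,-0.003,0,0,0]
    - [-1,0,0,-0.003,0,0,0]
    - [-1,0,0,-0.003,0,0,0]

```text
time_s: 47.0
tcp_pos: [483.9, -285.9, 62.5]
tcp_rot: [-0.0, -3.142, -0.003]
force: [-3.3, 3.1, 12.5]
opening: 20.0
grasp_force: 99.2
```

Call:
step_arm:
  rows:
    - [-1,0,0,-0.002,0,0,0]
    - [-0.3,0,0,-0.002,0,0,0]
    - [0.2,0,0,-0.002,0,0,0]
    - [0.2,0,0,-0.002,0,0,0]
    - [0.2,0,0,-0.002,0,0,0]
    - [0.2,0,0,-0.05,0,0,0]
    - [0.2,0,0,-0.12,0,0,0]
    - [0.2,0,0,-0.2,0,0,0]
    - [0.2,0,0,-0.3,0,0,0]
    - [0.2,0,0,-0.38,0,0,0]
    - [0.2,0,0,-0.38,0,0,0]
    - [0.2,0,0,-0.38,0,0,0]

```text
time_s: 48.2
tcp_pos: [484.2, -286.4, 252.7]
tcp_rot: [-0.0, 3.14, 0.0]
force: [-0.5, 0.6, -0.0]
opening: 51.6
grasp_force: 0.0
```

```bash
python3 - <<'E'
from h import *
from plant import state
d=cam("wrist"); s=state(); print(s["tcp_pos"],s["opening"])
f=cam("scene"); g=cam("side"); cv2.imwrite("pics/p20.png",np.hstack([cv2.resize(f["color"][220:330,110:350],(480,220)),cv2.resize(g["color"][130:260,220:360],(240,220))]))
h=cv2.cvtColor(f["color"],cv2.COLOR_BGR2HSV)
E
```

```text
[ 483.42328062 -285.92397976  251.23933264] 51.488638896361344
```

View pics/p20.png

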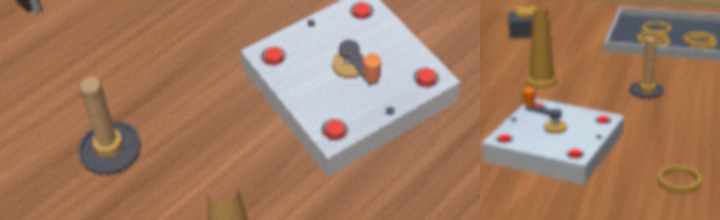

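The pusher stands upright in its dish (105,140), all four buttons are flush, the crank is back at its start, and the robot is clear.

```bash
python3 -c "
from plant import order; print(order.job_done())"
```

```text
the job is handed in; nothing more can be done
None
```

I handed the job in at about 48 s: the thread is cut and the tap wound back out to within about 1° of its start, all four red buttons are pressed home with the pusher, and the pusher stands upright in its dish.

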